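Open the clamp-lidded decanter whose thread hand is unknown

ROBOT

A 7-joint arm with a two-finger parallel gripper is mounted at the origin on the work surface. World frame = base frame: x ahead of the robot, y to its left, z up, the work surface at z = 0. Lengths are in m, angles in rad, forces in N, time in s.
With the tool pointing down it reaches from about 0.4 to 0.925 m from the base axis. Payload 5.6 kg.
Tool frame: the origin (TCP) lies midway between the tips of the shut fingers; the grasp point (between the pads) lies bot.grip_depth behind it (bot.grip_depth is the distance from the TCP to the grasp point, in m); z points along the fingers, y is the direction in which the jaws open and shut (so a half turn about z gives the same grasp; the last joint's range is limited). The gripper opens to 85 mm and grips with 20 to 120 N. Pads are 22 mm wide; open, the fingers measure 114 mm over their backs; the gripper's body (76 mm by 85 mm) begins 54 mm behind the grasp point. The pads swing forward as they close: fully open they stand 13 mm farther back than shut.
Start: joints at [1.218, 0.468, -0.012, 1.603, 0.006, 1.071, -0.056], TCP at [0.198, -0.619, 0.231] pointing down, gripper open.
Joint ranges: [-2.53, 2.53], [-0.31, 2.02], [-1.57, 1.55], [0.28, 2.44], [-1.29, 4.43], [0.15, 1.84], [-2.92, 2.92]. Speed limits (rad/s): [2.57, 2.57, 3.14, 3.14, 3.14, 3.14, 3.14].

INTERFACE

Orientations are given as a unit quaternion [w, x, y, z].
In Python, from cell import bot gives the robot as it stands.
- The arm moves only by the shell command python3 -m crank 'ROWS' [OPENING]. ROWS is JSON, a list of rows, each an object with "linear": the shift along the world's x, y, z in m, a list of three; "twist": the turn about the world's z in rad. A call has 1 to 8 rows; each row shifts and turns the pose as measured when the row begins; what a row does not reach is not made up. A row lasts 1/12 s, in which the tool goes at most 41.7 mm and 7.16 degrees, less where a joint would pass 70% of its speed; a pose out of reach is approached as far as the arm can. A call with a gripper value outside its range is refused whole. OPENING is the opening, from 0 (shut) to 1 (fully open), set as the call begins (- or left out, the last holds). The fingers move at their own pace and stop on an object; the grip force is fixed at half the most. Time passes only in rows, so rows that do not move let the fingers close. It gives the time, the measured TCP pose, the force and the opening at its end, in the units of the state.
- bot.state(): the state, without advancing time (a new reading comes with each control period).
- bot.grab_frame(name): name is "scene" or "top" or "wrist"; returns a dict with "pixels" (384x512x3 uint8, red, green, blue), "mtx" (3x3 intrinsics, pixels), "R" (3x3) and "t" (3): a world point X has camera coordinates R X + t. Camera axes: x right, y down, z forward; pixel columns grow to the right and rows downward; lengths in m; the calibration is good to about 2 mm. The wrist camera is an equidistant fisheye: a pixel r from the principal point sees the ray r / f radians off the axis. A picture is of the moment at which its call begins. There is no depth.
- bot.sign_off(): hands the job in, once; it reports no verdict.
The state is a dict: "t": time; "joints": joint angles; "joint_velocities": joint speeds; "effort": joint torques, N m; "tool_pos": TCP position; "tool_rot": TCP orientation; "ft_force": force on the tool from outside, world axes, zero at the start; "torque": the same for the moment, N m; "finger_gap": finger opening in m.
Only numpy, scipy, OpenCV 4.12 (cv2) and the standard library are available. Lean on these libraries where they do the work, as an engineer would, in place of code of your own. Each camera call takes 0.05 s, during which the arm holds its last target. There are 200 camera calls.

TASK

Open the decanter: slacken its clamp lid fully by the knob, then lift the lid out and stand it upright on the oak tray, gently. Nobody remembers which way the thread runs, so try the knob carefully both ways, never force it where it will not go, and do not pull on the lid while its jaws still hold. Do not lean on the decanter, leave the tumbler, bottle opener and lamp dimmer alone and do not push the tray about.

Things in the scene. Friction and masses are not known exactly. Their poses are not given: they have to be found in the camera images.
- decanter: Square clear-glass decanter, 98 mm square, on a dark 104 mm wooden foot; it is fast and cannot move. Origin: centre of its underside, z up. Its neck ends in a stainless collar 64 mm square, top 180 mm above the ledge. The mouth is a 41 mm square hole through a lip 10 mm thick; under the lip the neck is 58 mm square inside.
- mouth (a point): Centre of the decanter's mouth, level with the collar's top (180 mm above the ledge).
- lid: Loose steel clamp lid, about 0.22 kg. Origin: centre of the plug's flat underside, z up. Plug 38 mm square, 30 mm tall, on which it can stand; above it a flange 58 mm square, 7 mm thick, that rests on the collar (seated origin 150 mm above the ledge). The square plug has 1.5 mm play each side in the mouth: it can shift a little and twist about 0.08 rad, not turn.
- knob (a point): Middle of the charcoal bar-shaped knob on top of the lid, 57 mm above the lid's origin; x along the bar, z up. The bar is 46 mm long, 14 mm wide, 28 mm tall (43 to 71 mm above the lid's origin, so its foot is 6 mm over the flange). It is pinched across its width and turns about the vertical axis; everything beside and above it is free.
- screw (a joint): Angle of the lid's screw in rad: 0 hard tight, grows as it loosens whichever way its thread runs, end stop at 2.2. Turning it takes about 0.08 N m. It starts tight, at 0 to 0.04.
- twist (a joint): Springy wind-up of the knob against the screw, in rad, either sign, 0 when no torque acts: 1.0 N m per rad. The thread is damaged beyond 0.30 rad (0.30 N m) either way; 0.08 is usual while the screw turns freely.
- tray: Loose oak tray shaped like a cheeseboard, 0.7 kg, 190 mm (x) by 140 mm (y), rim 16 mm high and 7 mm thick, inner floor 7 mm above the ledge, with a flat handle reaching to 182 mm along its +x. Origin: centre of the underside of the rectangular part, z up.
- tumbler: Charcoal ceramic tumbler, 72 mm across, 90 mm tall; bystander. Origin: centre of its underside.
- opener: Flat stainless bottle opener, 140 mm long along its x, 5 mm thick; bystander. Origin: on its underside.
- dimmer_mark (a point): Mark near the rim of the small brass dimmer knob of the picture lamp, on a white base on the ledge; bystander, not to be turned.
- jaw_a: One of the two brass jaws, along the lid's +x. Tight, it sticks out 6.5 mm from the plug under the lip and holds the lid down (2.5 mm slack upwards); pulling on it with over 20 N spoils it. It draws in as the screw loosens, 3.5 mm per rad, and is wholly inside the plug from 1.9 rad on. Its origin is the lid's, shifted as it draws in.
- jaw_b: The other of the two brass jaws, along the lid's -x. Tight, it sticks out 6.5 mm from the plug under the lip and holds the lid down (2.5 mm slack upwards); pulling on it with over 20 N spoils it. It draws in as the screw loosens, 3.5 mm per rad, and is wholly inside the plug from 1.9 rad on. Its origin is the lid's, shifted as it draws in.

How it is judged:
By the outcome, as a careful person would: the job done as asked, in the order asked, and still so for the second after the job is handed in, with the robot touching nothing.
It also fails if it takes over 72 s, if anything falls off the work surface, if the arm or the gripper's body presses on something with over 40 N, if the wrist force passes 120 N, or if a joint passes its speed limit or range.

## Working session

There is one attempt and no reset: what is moved stays moved. The work goes in short steps, Python scripts to look and compute and a shell command to move; the robot and the scene stay as the last step left them, time stands still between calls to the robot, and variables do not carry over. Pictures are saved under pics/ and viewed, about 8 in all and at most 12, crops included, and the job is handed in when it is done.

```bash
ls; mkdir -p pics; cat > h.py <<'E'
import numpy as np, cv2
from cell import bot
def grab(n,save=None):
    f=bot.grab_frame(n); 
    if save: cv2.imwrite('pics/'+save+'.png',f['pixels'][:,:,::-1])
    return f
def ray(f,u,v,fish=False):
    K,R,t=map(np.array,(f['mtx'],f['R'],f['t']))
    x=(u-K[0,2])/K[0,0]; y=(v-K[1,2])/K[1,1]
    if fish:
        r=np.hypot(x,y); d=np.array([x/r*np.sin(r),y/r*np.sin(r),np.cos(r)]) if r>0 else np.array([0,0,1.])
    else: d=np.array([x,y,1.])
    return -R.T@t, R.T@d
def onz(f,u,v,z,fish=False):
    c,d=ray(f,u,v,fish); return c+d*(z-c[2])/d[2]
def proj(f,X,fish=False):
    K,R,t=map(np.array,(f['mtx'],f['R'],f['t'])); p=R@np.array(X)+t
    if fish:
        s=np.hypot(p[0],p[1]); r=np.arctan2(s,p[2]); q=p[:2]/s*r
    else: q=p[:2]/p[2]
    return q*[K[0,0],K[1,1]]+[K[0,2],K[1,2]]
E
python3 - <<'E'
from h import *
a=grab('scene');b=grab('top')
cv2.imwrite('pics/s.png',a['pixels'][:,:,::-1]);cv2.imwrite('pics/t.png',b['pixels'][:,:,::-1])
import pickle;pickle.dump((a,b),open('f0.pkl','wb'))
for f in(a,b):print(f['mtx'],f['R'],-f['R'].T@f['t'])
print(bot.state(),bot.grip_depth)
E
```

```text
pics
[[479.59495925   0.         257.10844659]
 [  0.         479.59495925 193.04539316]
 [  0.           0.           1.        ]] [[ 0.77855247  0.62714163 -0.02344   ]
 [ 0.34649229 -0.46068714 -0.81713552]
 [-0.52325821  0.62806109 -0.57596885]] [ 1.09079582 -0.64468325  0.72350371]
[[423.63882298   0.         254.83866057]
 [  0.         423.63882298 188.18737736]
 [  0.           0.           1.        ]] [[ 0.00454432 -0.99984366 -0.01708833]
 [-0.98340897 -0.00136936 -0.18139715]
 [ 0.18134539  0.01762914 -0.98326144]] [ 0.40845862 -0.0202171   1.09807478]
{'t': 0.1, 'joints': array([ 1.21798824,  0.46829192, -0.01159272,  1.60352317,  0.00600803,
        1.07140341, -0.05628869]), 'joint_velocities': array([-6.58004195e-04, -2.06764083e-03,  1.86713457e-04, -2.96056633e-03,
       -1.69362287e-04, -4.34237817e-04, -4.70703492e-05]), 'effort': array([ 9.90006010e-04, -5.33523023e+01,  2.15698237e-02, -2.51965714e+01,
        1.15004060e-02,  4.30460408e-03, -6.50045948e-06]), 'tool_pos': array([ 0.19794707, -0.61860359,  0.23043522]), 'tool_rot': array([-7.74064706e-04,  9.88030529e-01,  1.54256414e-01, -1.84984881e-04]), 'ft_force': array([-0.35392127, -0.88535513,  0.44978399]), 'torque': array([-0.03299639,  0.01579091,  0.04921525]), 'finger_gap': 0.0855438775678385} 0.0187
```

View pics/s.png

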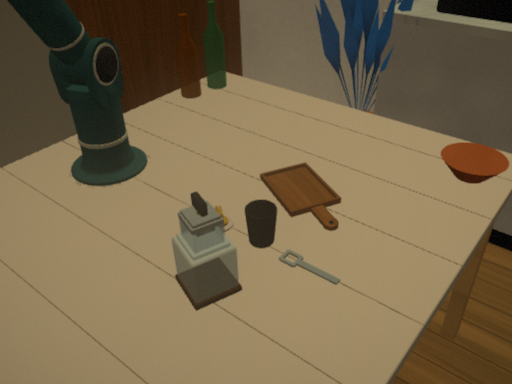

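View pics/t.png

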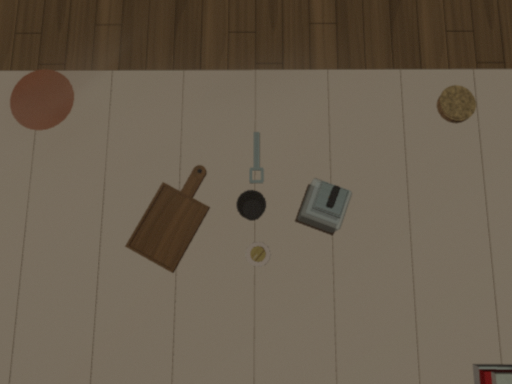

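The scene view shows the decanter around (205,250) with the knob at about (200,204), and the tray centred near (300,188). In the top view the knob is at (333,196), the tray at (168,228), and the dimmer at (258,254). Next I measure them by mask.

```bash
python3 - <<'E'
from h import *
import pickle
a,b=pickle.load(open('f0.pkl','rb'))
def blob(f,box,thr):
    x0,y0,x1,y1=box
    p=f['pixels'][y0:y1,x0:x1].max(2)
    n,l,s,c=cv2.connectedComponentsWithStats((p<thr).astype(np.uint8))
    for i in range(1,n):
        if s[i,4]>30:
            pts=np.argwhere(l==i)[:,::-1]+[x0,y0]
            print(thr,s[i],c[i]+[x0,y0],cv2.minAreaRect(pts.astype(np.float32)))
print(b['pixels'][196,325:345].tolist()); 
blob(b,(315,175,355,215),45);blob(b,(315,175,355,215),60)
blob(a,(180,185,225,225),45);blob(a,(180,185,225,225),60)
# tray: hue mask in top
h=cv2.cvtColor(b['pixels'],cv2.COLOR_RGB2HSV); m=((h[...,1]>110)&(h[...,2]<170)).astype(np.uint8); m[:110]=0;m[:,:100]=0; m[:,225:]=0;m[300:]=0
cs,_=cv2.findContours(m,0,1); c=max(cs,key=cv2.contourArea); print('tray area',cv2.contourArea(c))
m2=cv2.morphologyEx(m,cv2.MORPH_OPEN,np.ones((25,25),np.uint8));
m2=cv2.morphologyEx(m,cv2.MORPH_OPEN,cv2.getStructuringElement(cv2.MORPH_ELLIPSE,(25,25)))
c2,_=cv2.findContours(m2,0,1); c2=max(c2,key=cv2.contourArea); r=cv2.minAreaRect(c2); P=cv2.boxPoints(r);print(P)
W=np.array([onz(b,*p,0.016) for p in P]);print(W,W.mean(0),np.linalg.norm(np.diff(W,axis=0),axis=1))
top=cv2.resize(b['pixels'][165:270,100:370],None,fx=2.9,fy=2.9,interpolation=2); sc=cv2.resize(a['pixels'][180:310,160:290],None,fx=2.3,fy=2.3,interpolation=2)
im=np.zeros((604,790,3),np.uint8); im[:top.shape[0],:top.shape[1]]=top[:, :790]; im[305:305+299,:299]=sc
cv2.imwrite('pics/c1.png',im[:600,:,::-1])
E
```

```text
[[84, 88, 82], [84, 90, 82], [84, 88, 81], [76, 77, 68], [54, 53, 44], [36, 34, 30], [34, 30, 25], [33, 30, 28], [34, 33, 28], [34, 32, 27], [34, 31, 29], [39, 38, 35], [64, 67, 61], [79, 84, 78], [84, 89, 82], [82, 89, 81], [84, 88, 81], [85, 90, 84], [82, 88, 81], [82, 87, 80]]
45 [ 12  11  13  22 136] [332.69852941 196.61029412] ((332.7007141113281, 196.57298278808594), (6.322246551513672, 21.615249633789062), 19.983104705810547)
60 [ 11  11  14  22 161] [332.57142857 196.44720497] ((332.5616455078125, 196.3356170654297), (7.373592853546143, 22.47190284729004), 20.556045532226562)
60 [ 11   8  16  23 223] [198.78475336 204.04932735] ((198.74000549316406, 203.8199920654297), (25.0, 11.0), 53.13010025024414)
tray area 4155.5
[[126.038574 245.70921 ]
 [163.45401  179.19287 ]
 [209.93472  205.33827 ]
 [172.51929  271.8546  ]]
[[0.45857087 0.32665728 0.016     ]
 [0.63163804 0.2385541  0.016     ]
 [0.56281573 0.11499157 0.016     ]
 [0.39380294 0.20524214 0.016     ]] [0.5117069  0.22136127 0.016     ] [0.19420199 0.14143624 0.19159982]
```

View pics/c1.png

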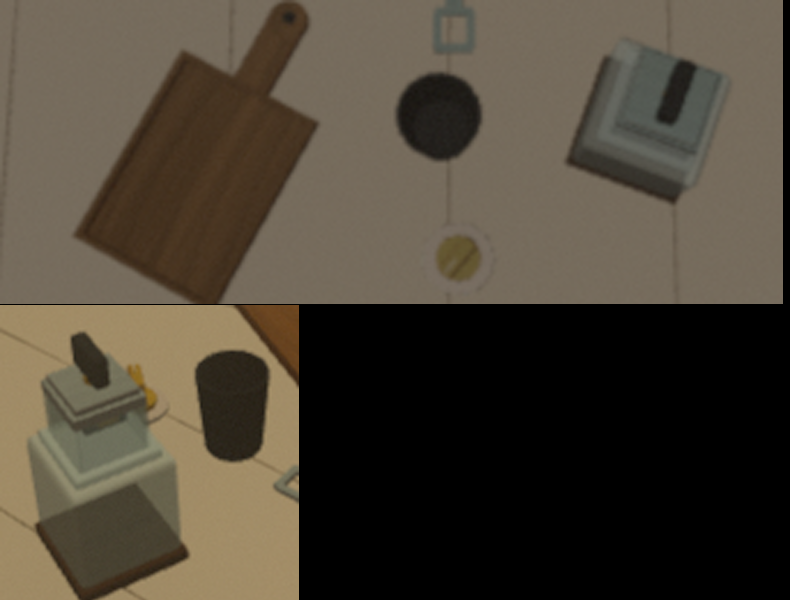

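```bash
python3 - <<'E'
from h import *
import pickle
from scipy.spatial.transform import Rotation as Ro
a,b=pickle.load(open('f0.pkl','rb'))
print('top', onz(b,332.6,196.5,.219),'scene',onz(a,198.8,204,.208))
c1,d1=ray(b,332.6,196.5);c2,d2=ray(a,198.8,204)
A=np.array([d1,-d2]).T;s=np.linalg.lstsq(A,c2-c1,rcond=None)[0];print('tri',c1+s[0]*d1,c2+s[1]*d2)
th=np.radians(20.3); u=np.array([-np.sin(th),np.cos(th)])*10
p,q=[onz(b,332.6+k*u[0],196.5+k*u[1],.221) for k in(1,-1)]
print('bar yaw',np.degrees(np.arctan2(*(q-p)[1::-1])),np.linalg.norm(q-p))
# collar/lid flange corners for orientation later
s=bot.state();w=s['tool_rot'];R=Ro.from_quat([*w[1:],w[0]]).as_matrix();print(R)
print('tool y yaw',np.degrees(np.arctan2(R[1,1],R[0,1])))
E
python3 -m crank '[{"linear":[0.035,0.035,0.02],"twist":0},{"linear":[0.035,0.035,0.02],"twist":0}]' 1
```

```text
top [ 0.5530976  -0.16755705  0.219     ] scene [ 0.5594245  -0.17316333  0.208     ]
tri [ 0.55550637 -0.1700108   0.20436016] [ 0.55566918 -0.16983099  0.20435681]
bar yaw -21.423833463728144 0.042726862918684515
[[ 9.52409849e-01  3.04819805e-01 -6.04350311e-04]
 [ 3.04820378e-01 -9.52408719e-01  1.47252891e-03]
 [-1.26732529e-04 -1.58666933e-03 -9.99998733e-01]]
tool y yaw -72.25265361864756
t: 0.27
tool_pos: [0.2479, -0.5616, 0.2597]
tool_rot: [-0.004, 0.989, 0.146, -0.005]
ft_force: [2.4, 0.0, 1.8]
finger_gap: 0.0855
```

```bash
python3 -m crank '[{"linear":[0.022,0.028,0.01],"twist":-0.06},{"linear":[0.022,0.028,0.01],"twist":-0.06},{"linear":[0.022,0.028,0.01],"twist":-0.06},{"linear":[0.022,0.028,0.01],"twist":-0.06},{"linear":[0.022,0.028,0.01],"twist":-0.06},{"linear":[0.022,0.028,0.01],"twist":-0.06},{"linear":[0.022,0.028,0.01],"twist":-0.06},{"linear":[0.022,0.028,0],"twist":-0.06}]'
```

```text
t: 0.93
tool_pos: [0.4305, -0.3251, 0.333]
tool_rot: [-0.006, 0.994, -0.106, -0.003]
ft_force: [1.0, 0.1, 0.3]
finger_gap: 0.0852
```

```bash
python3 -m crank '[{"linear":[0.022,0.028,0],"twist":-0.06},{"linear":[0.022,0.028,0],"twist":-0.06},{"linear":[0.022,0.028,0],"twist":-0.06},{"linear":[0,0,0],"twist":0}]'
```

```text
t: 1.27
tool_pos: [0.5029, -0.2282, 0.3334]
tool_rot: [-0.008, 0.981, -0.195, -0.001]
ft_force: [0.2, 0.7, -0.0]
finger_gap: 0.0859
```

```bash
python3 -m crank '[{"linear":[0.026,0.03,0],"twist":0.01},{"linear":[0.026,0.03,0],"twist":0.01},{"linear":[0,0,0],"twist":0},{"linear":[0,0,0],"twist":0}]'
python3 - <<'E'
from h import *
f=grab('wrist','w1');s=bot.state();print(s['tool_pos'],s['tool_rot'],s['joints'],s['ft_force'])
print(f['mtx'],f['R'],-f['R'].T@f['t'])
print(proj(f,[.5545,-.169,.221],True))
E
```

```text
t: 1.6
tool_pos: [0.552, -0.169, 0.3318]
tool_rot: [-0.008, 0.983, -0.182, -0.003]
ft_force: [-0.3, -0.3, 0.2]
finger_gap: 0.0854
[ 0.55218649 -0.16811623  0.33167752] [-0.00870662  0.98323583 -0.1821046  -0.00306726] [ 0.42021625  0.27720967 -0.21453939  1.64950141  0.04361857  1.22789588
 -1.7384379 ] [0.09897171 0.67070277 0.24756653]
[[297.31863964   0.         259.40908333]
 [  0.         297.31863964 189.84842517]
 [  0.           0.           1.        ]] [[-0.35862186 -0.93336725 -0.01469462]
 [-0.89278755  0.3383479   0.29740727]
 [-0.27261831  0.11977593 -0.95463762]] [ 0.62100003 -0.19892526  0.47282845]
[258.97542235 183.72405183]
```

View pics/w1.png

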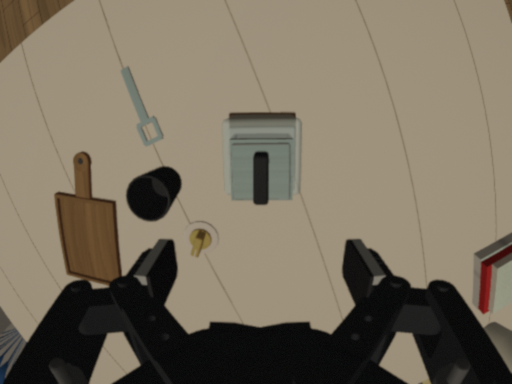

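The wrist view shows the bar knob at columns 254–269, rows 152–204, aligned with the fingers, and the surroundings are clear. I'll refine its position from the top-face edges.

```bash
python3 - <<'E'
from h import *
from scipy.spatial.transform import Rotation as Ro
f=grab('wrist'); p=f['pixels'].max(2).astype(float)
rows={}
for v in range(146,210,3):
    r=p[v,240:285]; k=np.where(r<50)[0]; print(v,(k.min()+240,k.max()+240) if len(k) else None, end=' ')
print()
def edges(v):
    r=p[v,240:285]; d=np.diff(r); return 240.5+np.argmin(d),240.5+np.argmax(d)
print(p[148:208:2,261].tolist())
L=[];
for v in range(168,202):
    e=edges(v); L.append((sum(e)/2,v,e[1]-e[0]))
L=np.array(L);k=np.polyfit(L[:,1],L[:,0],1)
print('widths',np.median(L[:,2]))
W=np.array([onz(f,np.polyval(k,v),v,.221,True) for v in(165,180,203)]);print(W)
d=W[0]-W[2];print('yaw',np.degrees(np.arctan2(d[1],d[0])),np.linalg.norm(d))
s=bot.state();w=s['tool_rot'];R=Ro.from_quat([*w[1:],w[0]]).as_matrix();print('tool',s['tool_pos'],np.degrees(np.arctan2(R[1,0],R[0,0])),R[:,2])
E
```

```text
146 None 149 None 152 (np.int64(258), np.int64(267)) 155 (np.int64(256), np.int64(268)) 158 (np.int64(255), np.int64(269)) 161 (np.int64(255), np.int64(269)) 164 (np.int64(255), np.int64(269)) 167 (np.int64(255), np.int64(268)) 170 (np.int64(255), np.int64(268)) 173 (np.int64(255), np.int64(268)) 176 (np.int64(255), np.int64(268)) 179 (np.int64(255), np.int64(268)) 182 (np.int64(255), np.int64(268)) 185 (np.int64(255), np.int64(268)) 188 (np.int64(255), np.int64(268)) 191 (np.int64(255), np.int64(268)) 194 (np.int64(255), np.int64(268)) 197 (np.int64(255), np.int64(268)) 200 (np.int64(256), np.int64(268)) 203 (np.int64(262), np.int64(265)) 206 None 209 None 
[123.0, 104.0, 28.0, 9.0, 19.0, 30.0, 34.0, 33.0, 35.0, 34.0, 33.0, 33.0, 34.0, 32.0, 33.0, 34.0, 33.0, 34.0, 32.0, 32.0, 31.0, 33.0, 32.0, 32.0, 32.0, 32.0, 33.0, 33.0, 97.0, 155.0]
widths 15.0
[[ 0.56952796 -0.17653562  0.221     ]
 [ 0.55699171 -0.17154911  0.221     ]
 [ 0.53705071 -0.16362477  0.221     ]]
yaw -21.679561335322145 0.034949423288400935
tool [ 0.55161007 -0.16930443  0.3318614 ] -21.08845368325769 [-0.00295684  0.0174732  -0.99984296]
```

Wrist measurement: knob centre (0.557, −0.1715), yaw −21.6°. It agrees with triangulation to 2 mm. Descending.

```bash
python3 -m crank '[{"linear":[0.003,-0.001,-0.03],"twist":0},{"linear":[0.002,-0.001,-0.03],"twist":0},{"linear":[0,0,-0.03],"twist":-0.005},{"linear":[0,0,-0.02],"twist":0},{"linear":[0,0,-0.01],"twist":0},{"linear":[0,0,0],"twist":0}]'
```

```text
t: 2.2
tool_pos: [0.5531, -0.1799, 0.2097]
tool_rot: [-0.006, 0.982, -0.191, -0.001]
ft_force: [0.1, 0.0, 0.4]
finger_gap: 0.0853
```

```bash
python3 -m crank '[{"linear":[0.003,0.008,-0.008],"twist":0},{"linear":[0,0.001,-0.004],"twist":0.005},{"linear":[0,0,0],"twist":0}]'
```

```text
t: 2.45
tool_pos: [0.5566, -0.1726, 0.1989]
tool_rot: [-0.006, 0.982, -0.19, 0.001]
ft_force: [0.7, 0.7, -0.6]
finger_gap: 0.0856
```

```bash
python3 -m crank '[{"linear":[0,0.0015,-0.004],"twist":0.004},{"linear":[0,0,-0.001],"twist":0},{"linear":[0,0,0],"twist":0}]'
```

```text
t: 2.7
tool_pos: [0.5583, -0.1708, 0.196]
tool_rot: [-0.005, 0.982, -0.187, 0.003]
ft_force: [-0.3, -0.8, 0.1]
finger_gap: 0.0855
```

```bash
python3 - <<'E'
from h import *
f=grab('wrist'); cv2.imwrite('pics/w2.png',f['pixels'][90:384,100:430,::-1]);s=bot.state();print(s['tool_pos'],s['tool_rot'],s['ft_force'],s['torque'])
E
```

```text
[ 0.55837682 -0.17069098  0.19606331] [-0.00545606  0.98228554 -0.18728564  0.00307124] [-0.11480153  0.0303166   0.18568713] [-0.01568677  0.02048967 -0.05161117]
```

View pics/w2.png

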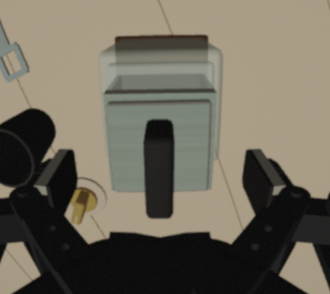

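Bar midline (col 159 in the crop) coincides with the middle of the fingers (73/245), and the pads straddle it. Closing.

```bash
python3 -m crank '[{"linear":[0,0,0],"twist":0},{"linear":[0,0,0],"twist":0},{"linear":[0,0,0],"twist":0},{"linear":[0,0,0],"twist":0},{"linear":[0,0,0],"twist":0},{"linear":[0,0,0],"twist":0}]' 0; python3 -c "
from cell import bot
s=bot.state();print(s['torque'],s['ft_force'],s['finger_gap'])"
```

```text
t: 3.25
tool_pos: [0.5591, -0.1711, 0.1975]
tool_rot: [-0.005, 0.982, -0.187, 0.004]
ft_force: [-0.7, -0.7, 9.8]
finger_gap: 0.013
[-0.31325261  0.28443193  0.08032006] [-0.69867285 -0.74731138  9.75026071] 0.012988189455874178
```

```bash
python3 -m crank '[{"linear":[0,0,0.001],"twist":0},{"linear":[0,0,0],"twist":0}]' ; python3 -c "
from cell import bot
s=bot.state();print(s['torque'],s['ft_force'],s['finger_gap'])"
```

```text
t: 3.42
tool_pos: [0.5588, -0.1711, 0.1983]
tool_rot: [-0.005, 0.982, -0.187, 0.004]
ft_force: [0.2, -0.1, -2.2]
finger_gap: 0.0135
[-0.02934187 -0.00681245  0.00619226] [ 0.17407113 -0.10474357 -2.15326673] 0.01349671403937163
```

```bash
cat > st.py <<'E'
from h import *
s=bot.state();w=s['tool_rot'];print('yawx',2*np.arctan2(w[2],w[1]),'tz',s['torque'],'F',s['ft_force'],'z',s['tool_pos'],'gap',s['finger_gap'],'j7',s['joints'][6])
E
python3 st.py; python3 -m crank '[{"linear":[0,0,0],"twist":0.04},{"linear":[0,0,0],"twist":0.04},{"linear":[0,0,0],"twist":0}]'; python3 st.py
```

```text
yawx -0.37707500925858206 tz [-0.02934187 -0.00681245  0.00619226] F [ 0.17407113 -0.10474357 -2.15326673] z [ 0.55879117 -0.17105353  0.19825065] gap 0.01349671403937163 j7 -1.7782877356467317
t: 3.67
tool_pos: [0.5585, -0.1709, 0.1977]
tool_rot: [-0.005, 0.989, -0.146, 0.003]
ft_force: [-0.6, 0.5, 0.6]
finger_gap: 0.0129
yawx -0.29401692677110103 tz [ 0.00841737  0.06951623 -0.07690221] F [-0.60706932  0.50230025  0.62754716] z [ 0.55852336 -0.1709334   0.19773115] gap 0.012907542226930808 j7 -1.7020011684551315
```

Turned +0.083, torque −0.077. Going on carefully in small steps.

```bash
python3 -m crank '[{"linear":[0,0,0],"twist":0.03},{"linear":[0,0,0],"twist":0}]'; python3 st.py
```

```text
t: 3.83
tool_pos: [0.5588, -0.1708, 0.1978]
tool_rot: [-0.006, 0.991, -0.132, 0.004]
ft_force: [1.2, 0.3, -1.0]
finger_gap: 0.0128
yawx -0.2652162617371003 tz [-0.04682266 -0.13111007 -0.08986655] F [ 1.20814037  0.33911937 -0.96718372] z [ 0.55880249 -0.17083345  0.19777662] gap 0.012797915804407345 j7 -1.6753895504462237
```

```bash
python3 -m crank '[{"linear":[0,0,0],"twist":0.03},{"linear":[0,0,0],"twist":0}]'; python3 st.py
```

```text
t: 4.0
tool_pos: [0.5592, -0.1709, 0.1978]
tool_rot: [-0.006, 0.993, -0.119, 0.004]
ft_force: [-0.1, -0.6, -0.6]
finger_gap: 0.0131
yawx -0.23756530279403656 tz [-0.09310104 -0.02724256 -0.07210017] F [-0.13307637 -0.55018229 -0.63771297] z [ 0.55918789 -0.17086485  0.19780773] gap 0.01314712205455987 j7 -1.6498747918365781
```

```bash
python3 -m crank '[{"linear":[0,0,0],"twist":0.03},{"linear":[0,0,0],"twist":0}]'; python3 st.py
```

```text
t: 4.17
tool_pos: [0.5592, -0.171, 0.1978]
tool_rot: [-0.006, 0.994, -0.105, 0.004]
ft_force: [0.5, -0.1, -0.2]
finger_gap: 0.0131
yawx -0.2106776957621049 tz [ 0.00146088 -0.04149017 -0.09455265] F [ 0.47285329 -0.12209818 -0.22591744] z [ 0.55924665 -0.17098981  0.19775529] gap 0.013143135994531967 j7 -1.6249403321470108
```

```bash
python3 -m crank '[{"linear":[0,0,0],"twist":0.03},{"linear":[0,0,0],"twist":0}]'; python3 st.py
```

```text
t: 4.33
tool_pos: [0.5593, -0.1709, 0.1978]
tool_rot: [-0.006, 0.996, -0.092, 0.004]
ft_force: [0.7, -0.3, -1.1]
finger_gap: 0.0126
yawx -0.18418961890034957 tz [-0.06710248 -0.09624483 -0.13432857] F [ 0.71475971 -0.34550192 -1.07729724] z [ 0.55928666 -0.17089929  0.1978075 ] gap 0.012565489132566034 j7 -1.6004758339586667
```

```bash
for i in 1 2; do python3 -m crank '[{"linear":[0,0,0],"twist":0}]' >/dev/null; python3 st.py; done
```

```text
yawx -0.18641796657618745 tz [-0.044354   -0.0489424  -0.10910023] F [ 0.19435001 -0.44555759 -0.37076617] z [ 0.55927878 -0.17091774  0.19780801] gap 0.01278926975064164 j7 -1.6024131657220126
yawx -0.18798354545926513 tz [-0.01835006 -0.09658356 -0.08041016] F [ 0.61448412  0.4578184  -1.22866981] z [ 0.5592946  -0.17088026  0.19781353] gap 0.01285085049918789 j7 -1.6038255066207012
```

```bash
python3 -m crank '[{"linear":[0,0,0],"twist":0.03},{"linear":[0,0,0],"twist":0},{"linear":[0,0,0],"twist":0}]'; python3 st.py
```

```text
t: 4.75
tool_pos: [0.5593, -0.1708, 0.1978]
tool_rot: [-0.006, 0.997, -0.081, 0.004]
ft_force: [0.8, 0.2, -0.3]
finger_gap: 0.0126
yawx -0.16118466255600436 tz [-0.08070948 -0.07113569 -0.08414525] F [ 0.76768001  0.23951746 -0.25799009] z [ 0.55927484 -0.17081446  0.1977781 ] gap 0.012625849885043646 j7 -1.579272713204985
```

```bash
python3 -m crank '[{"linear":[0,0,0],"twist":0.03},{"linear":[0,0,0],"twist":0.03},{"linear":[0,0,0],"twist":0}]'; python3 st.py
```

```text
t: 5.0
tool_pos: [0.5593, -0.1707, 0.1978]
tool_rot: [-0.006, 0.999, -0.051, 0.004]
ft_force: [1.0, -0.4, -0.5]
finger_gap: 0.0126
yawx -0.10297462273169743 tz [-0.00758089 -0.12359385 -0.08000151] F [ 1.00316458 -0.42474545 -0.45462018] z [ 0.55930307 -0.1706639   0.19775033] gap 0.012645152688039094 j7 -1.5259003735245742
```

```bash
python3 -m crank '[{"linear":[0,0,0],"twist":0.03},{"linear":[0,0,0],"twist":0}]'; python3 st.py;  python3 -m crank '[{"linear":[0,0,0],"twist":0.0}]'; python3 st.py
```

```text
t: 5.17
tool_pos: [0.5593, -0.1706, 0.1978]
tool_rot: [-0.007, 0.999, -0.038, 0.004]
ft_force: [0.1, -0.5, -0.7]
finger_gap: 0.0128
yawx -0.07579628729970944 tz [-0.06609889 -0.08918249 -0.1646315 ] F [ 0.11992309 -0.52808872 -0.74074211] z [ 0.55930672 -0.17061047  0.19779186] gap 0.012780744618016978 j7 -1.5007577001179306
t: 5.25
tool_pos: [0.5594, -0.1706, 0.1979]
tool_rot: [-0.007, 0.999, -0.039, 0.004]
ft_force: [0.4, 0.2, -0.4]
finger_gap: 0.0127
yawx -0.07786882184810713 tz [-0.05394937 -0.11581288 -0.18290205] F [ 0.40045286  0.19678814 -0.37479921] z [ 0.55935808 -0.1706392   0.19785068] gap 0.012683683363661076 j7 -1.5024948408720398
```

Torque now climbs to ~0.17; before going on, look at whether the lid itself has turned.

```bash
python3 - <<'E'
from h import *
f=grab('wrist'); cv2.imwrite('pics/w3.png',cv2.resize(f['pixels'][90:330,150:380,::-1],None,fx=2.5,fy=2.5,interpolation=2))
E
```

```text
(no output)
```

View pics/w3.png

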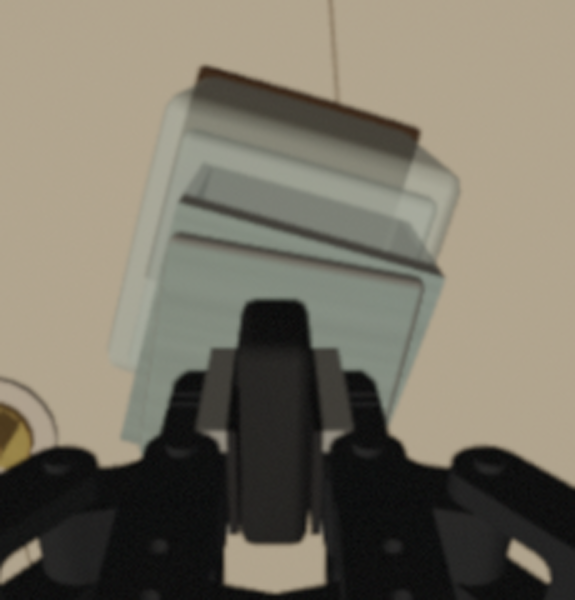

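Flange edge slope is 0.19 rad and collar edge 0.27, while the knob is about 0.19 rad from the lid. So the lid has used up its 0.08 play, and the torque (~0.17) is pure wind-up: this way tightens. Turning back and trying negative.

```bash
python3 -m crank '[{"linear":[0,0,0],"twist":-0.06},{"linear":[0,0,0],"twist":-0.06},{"linear":[0,0,0],"twist":-0.06},{"linear":[0,0,0],"twist":-0.06},{"linear":[0,0,0],"twist":-0.06},{"linear":[0,0,0],"twist":-0.06},{"linear":[0,0,0],"twist":0}]'; python3 st.py;
```

```text
t: 5.88
tool_pos: [0.5591, -0.1718, 0.1978]
tool_rot: [-0.005, 0.974, -0.229, 0.005]
ft_force: [-0.2, -1.0, -0.7]
finger_gap: 0.0129
yawx -0.4612409088975074 tz [ 0.01716832 -0.04513178  0.05585768] F [-0.22801415 -0.99196281 -0.72599471] z [ 0.55908483 -0.17184568  0.19777494] gap 0.012854270804464135 j7 -1.8552086428612526
```

```bash
python3 -m crank '[{"linear":[0,0,0],"twist":-0.05},{"linear":[0,0,0],"twist":-0.05},{"linear":[0,0,0],"twist":0}]'; python3 st.py;
```

```text
t: 6.13
tool_pos: [0.5589, -0.172, 0.1977]
tool_rot: [-0.004, 0.961, -0.277, 0.005]
ft_force: [1.0, 0.7, -0.9]
finger_gap: 0.0129
yawx -0.5610183028747817 tz [-0.03055774 -0.07612114  0.05081231] F [ 0.98890334  0.67252652 -0.86034466] z [ 0.55885353 -0.17195982  0.19774294] gap 0.012934430852048321 j7 -1.9483890285512888
```

```bash
python3 -m crank '[{"linear":[0,0,0],"twist":-0.05},{"linear":[0,0,0],"twist":-0.03},{"linear":[0,0,0],"twist":0}]'; python3 st.py;
```

```text
t: 6.38
tool_pos: [0.5588, -0.1721, 0.1978]
tool_rot: [-0.003, 0.95, -0.313, 0.005]
ft_force: [-0.1, 0.0, -0.9]
finger_gap: 0.0126
yawx -0.6368010270427393 tz [-0.03327052 -0.03334086  0.06865904] F [-0.14725453  0.0466469  -0.86653191] z [ 0.55875976 -0.17212849  0.19775498] gap 0.01258380458828329 j7 -2.0191851497530404
```

```bash
python3 -m crank '[{"linear":[0,0,0],"twist":-0.05},{"linear":[0,0,0],"twist":-0.03},{"linear":[0,0,0],"twist":0}]'; python3 st.py;
```

```text
t: 6.63
tool_pos: [0.5586, -0.1723, 0.1977]
tool_rot: [-0.003, 0.937, -0.349, 0.005]
ft_force: [1.1, -1.1, -0.1]
finger_gap: 0.013
yawx -0.7120342613483526 tz [-0.04131773 -0.063234    0.08579516] F [ 1.12795077 -1.09636403 -0.11918012] z [ 0.55857627 -0.17231705  0.19768737] gap 0.012988060229204783 j7 -2.0891452335732335
```

```bash
python3 -m crank '[{"linear":[0,0,0],"twist":-0.05},{"linear":[0,0,0],"twist":-0.03},{"linear":[0,0,0],"twist":0}]'; python3 st.py;
```

```text
t: 6.88
tool_pos: [0.5584, -0.1725, 0.1977]
tool_rot: [-0.003, 0.924, -0.383, 0.005]
ft_force: [1.0, -0.3, -0.6]
finger_gap: 0.0127
yawx -0.7869605567625965 tz [-0.00863    -0.05942008  0.0327179 ] F [ 0.96045912 -0.27963961 -0.60743996] z [ 0.55841402 -0.17249173  0.19769871] gap 0.012684757591275417 j7 -2.1586773738782856
```

Plateau at ≤0.09 N m past 0.4 rad: negative loosens. Turning on, watching the torque.

```bash
python3 -m crank '[{"linear":[0,0,0],"twist":-0.07},{"linear":[0,0,0],"twist":-0.07},{"linear":[0,0,0],"twist":-0.07},{"linear":[0,0,0],"twist":-0.07},{"linear":[0,0,0],"twist":0}]'; python3 st.py;
```

```text
t: 7.3
tool_pos: [0.5578, -0.173, 0.1977]
tool_rot: [-0.001, 0.862, -0.508, 0.005]
ft_force: [0.6, 0.2, -0.5]
finger_gap: 0.0126
yawx -1.0649872369538516 tz [-0.06721888 -0.00900182  0.11053346] F [ 0.61304206  0.21566593 -0.50533439] z [ 0.55780942 -0.17297416  0.19768534] gap 0.012601398299133086 j7 -2.416204351514922
```

```bash
python3 -m crank '[{"linear":[0,0,0],"twist":-0.07},{"linear":[0,0,0],"twist":-0.07},{"linear":[0,0,0],"twist":-0.07},{"linear":[0,0,0],"twist":-0.07},{"linear":[0,0,0],"twist":0}]'; python3 st.py;
```

```text
t: 7.72
tool_pos: [0.557, -0.1733, 0.1976]
tool_rot: [-0.0, 0.785, -0.62, 0.004]
ft_force: [1.0, -0.8, -0.5]
finger_gap: 0.0129
yawx -1.336781791758139 tz [-0.06749169 -0.04797876  0.08731315] F [ 0.95052463 -0.81129706 -0.52643992] z [ 0.55702113 -0.17330084  0.19760934] gap 0.012942588041558333 j7 -2.667986898430346
```

```bash
python3 -m crank '[{"linear":[0,0,0],"twist":0},{"linear":[0,0,0],"twist":0},{"linear":[0,0,0],"twist":0},{"linear":[0,0,0],"twist":0},{"linear":[0,0,0.004],"twist":0},{"linear":[0,0,0],"twist":0.06},{"linear":[0,0,0],"twist":0.12},{"linear":[0,0,0],"twist":0.12}]' 1; python3 st.py;
```

```text
t: 8.38
tool_pos: [0.5573, -0.1728, 0.2027]
tool_rot: [-0.001, 0.875, -0.485, 0.004]
ft_force: [-0.4, -0.8, -0.3]
finger_gap: 0.0852
yawx -1.0117869664633679 tz [-0.03971277  0.03458142  0.01005509] F [-0.38346793 -0.7631374  -0.25745275] z [ 0.55731568 -0.17279866  0.20265492] gap 0.08518940582562999 j7 -2.3671597136665032
```

```bash
R='x'; python3 -m crank '[{"linear":[0,0,0],"twist":0.12},{"linear":[0,0,0],"twist":0.12},{"linear":[0,0,0],"twist":0.12},{"linear":[0,0,0],"twist":0.12},{"linear":[0,0,0],"twist":0.12},{"linear":[0,0,0],"twist":0.12},{"linear":[0,0,0],"twist":0.12},{"linear":[0,0,0],"twist":0.12}]'; python3 st.py;
```

```text
t: 9.05
tool_pos: [0.5582, -0.1734, 0.2059]
tool_rot: [-0.003, 1.0, -0.006, 0.005]
ft_force: [0.1, 0.4, 1.2]
finger_gap: 0.0855
yawx -0.011674873082481167 tz [-0.04351347  0.02236659 -0.01023321] F [0.13019332 0.38604332 1.15412031] z [ 0.55822261 -0.17336889  0.20594105] gap 0.08551989919811354 j7 -1.4390931449123858
```

```bash
python3 -m crank '[{"linear":[0,0,0],"twist":0.12},{"linear":[0,0,0],"twist":0.12},{"linear":[0,0,0],"twist":0.12},{"linear":[0,0,0],"twist":0.12},{"linear":[0,0,0],"twist":0.12},{"linear":[0,0,0],"twist":0.12},{"linear":[0,0,0],"twist":0.12},{"linear":[0,0,0],"twist":0.12}]'; python3 st.py;
```

```text
t: 9.72
tool_pos: [0.5589, -0.1748, 0.2092]
tool_rot: [-0.003, 0.88, 0.474, 0.004]
ft_force: [-0.3, 0.1, -0.5]
finger_gap: 0.0853
yawx 0.9882341068862426 tz [ 0.02187441 -0.01936795 -0.00128769] F [-0.34009515  0.07120213 -0.50777372] z [ 0.55885368 -0.17483435  0.20917161] gap 0.0852848374279539 j7 -0.5200571247715486
```

```bash
python3 -m crank '[{"linear":[0,0,0],"twist":0.12},{"linear":[0,0,0],"twist":0.12},{"linear":[0,0,0],"twist":0.12},{"linear":[0,0,0],"twist":0.12},{"linear":[0,0,0],"twist":0.12},{"linear":[0,0,0],"twist":0.12},{"linear":[0,0,0],"twist":0.11},{"linear":[0,0,0],"twist":0}]'; python3 - <<'E'
from h import *
exec(open('st.py').read())
f=grab('wrist'); cv2.imwrite('pics/w4.png',cv2.resize(f['pixels'][90:330,150:380,::-1],None,fx=2.5,fy=2.5,interpolation=2))
E
```

```text
t: 10.38
tool_pos: [0.5594, -0.1771, 0.2122]
tool_rot: [-0.003, 0.599, 0.801, 0.003]
ft_force: [-0.1, 0.5, -0.1]
finger_gap: 0.0852
yawx 1.8576723207800767 tz [ 0.00313148  0.00015345 -0.00166929] F [-0.08353613  0.48066104 -0.07030703] z [ 0.55937884 -0.17711886  0.21216149] gap 0.08522517162398184 j7 0.26499617384782864
```

View pics/w4.png

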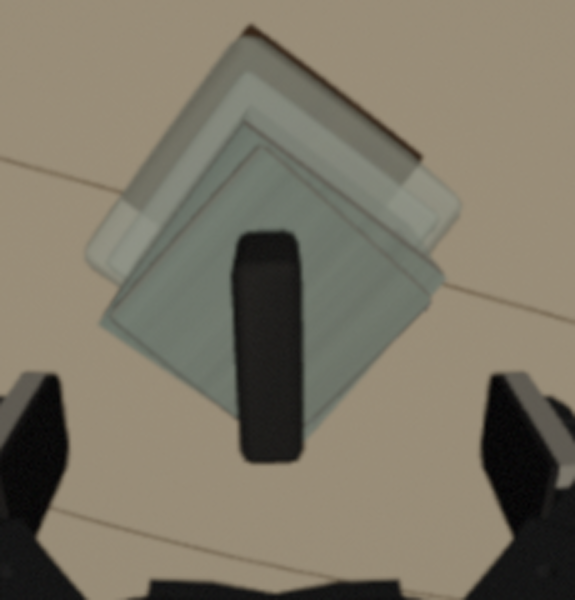

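The bar (cols 234–303) lies along the tool axis, about 1–2 mm off the middle of the fingers (275), and the tool has drifted ~5 mm along the bar. Correcting and lowering, then gripping.

```bash
python3 -m crank '[{"linear":[-0.001,0.003,-0.008],"twist":0.01},{"linear":[-0.001,0.002,-0.006],"twist":0.01},{"linear":[0,0,0],"twist":0}]'; python3 st.py;
```

```text
t: 10.68
tool_pos: [0.5572, -0.1724, 0.1974]
tool_rot: [-0.003, 0.595, 0.804, 0.003]
ft_force: [-0.2, 0.1, -0.6]
finger_gap: 0.0857
yawx 1.8670464993011433 tz [-0.00039356 -0.01393836 -0.03348004] F [-0.17998157  0.1151265  -0.61083971] z [ 0.5571621  -0.17237093  0.19738686] gap 0.08570105261905105 j7 0.2562437046820344
```

```bash
python3 -m crank '[{"linear":[0,0,0],"twist":0},{"linear":[0,0,0],"twist":0},{"linear":[0,0,0],"twist":0},{"linear":[0,0,0],"twist":0},{"linear":[0,0,0],"twist":0},{"linear":[0,0,0],"twist":0}]' 0;python3 st.py; python3 -m crank '[{"linear":[0,0,0.0005],"twist":0},{"linear":[0,0,0],"twist":0}]'; python3 st.py
```

```text
t: 11.18
tool_pos: [0.5568, -0.1716, 0.1969]
tool_rot: [-0.003, 0.596, 0.803, 0.002]
ft_force: [-3.3, -0.2, 10.8]
finger_gap: 0.0128
yawx 1.8655199390960004 tz [0.04457089 0.78689598 0.03921088] F [-3.30453126 -0.18451014 10.76876084] z [ 0.55683702 -0.17164855  0.19690182] gap 0.012784562624602142 j7 0.2529319628777146
t: 11.35
tool_pos: [0.5566, -0.1717, 0.1973]
tool_rot: [-0.003, 0.596, 0.803, 0.002]
ft_force: [0.8, 0.2, -0.9]
finger_gap: 0.0128
yawx 1.8653858231246803 tz [ 0.00682847 -0.18329421 -0.02474049] F [ 0.78443565  0.22498455 -0.92159046] z [ 0.55664976 -0.17166538  0.19725359] gap 0.01278037976253114 j7 0.25328279482923766
```

```bash
python3 -m crank '[{"linear":[0,0,0],"twist":-0.07},{"linear":[0,0,0],"twist":-0.07},{"linear":[0,0,0],"twist":-0.07},{"linear":[0,0,0],"twist":-0.07},{"linear":[0,0,0],"twist":-0.07},{"linear":[0,0,0],"twist":-0.07},{"linear":[0,0,0],"twist":-0.07},{"linear":[0,0,0],"twist":0}]'; python3 st.py;
```

```text
t: 12.02
tool_pos: [0.556, -0.1717, 0.1971]
tool_rot: [-0.003, 0.78, 0.626, 0.003]
ft_force: [-0.5, 0.3, -0.7]
finger_gap: 0.0127
yawx 1.3531311298987045 tz [-0.06414979  0.02962105  0.00261212] F [-0.54055063  0.33957795 -0.70898455] z [ 0.5559835  -0.17169382  0.19709183] gap 0.012727249534926544 j7 -0.20203336660856305
```

```bash
python3 -m crank '[{"linear":[0,0,0],"twist":-0.07},{"linear":[0,0,0],"twist":-0.07},{"linear":[0,0,0],"twist":-0.07},{"linear":[0,0,0],"twist":-0.07},{"linear":[0,0,0],"twist":-0.07},{"linear":[0,0,0],"twist":-0.07},{"linear":[0,0,0],"twist":0}]'; python3 st.py;
```

```text
t: 12.6
tool_pos: [0.5554, -0.1715, 0.1971]
tool_rot: [-0.003, 0.894, 0.448, 0.003]
ft_force: [-0.2, -0.0, -1.0]
finger_gap: 0.0129
yawx 0.9295434826605995 tz [-0.08640067 -0.00144933  0.0560234 ] F [-0.20306896 -0.01141944 -1.03650285] z [ 0.55543658 -0.17146082  0.19709371] gap 0.012897795946328231 j7 -0.5836306438808281
```

```bash
python3 -m crank '[{"linear":[0,0,0],"twist":-0.07},{"linear":[0,0,0],"twist":-0.07},{"linear":[0,0,0],"twist":-0.07},{"linear":[0,0,0],"twist":-0.07},{"linear":[0,0,0],"twist":0}]'; python3 st.py;
```

```text
t: 13.02
tool_pos: [0.5551, -0.1712, 0.1971]
tool_rot: [-0.003, 0.947, 0.322, 0.002]
ft_force: [-0.6, -0.2, -1.0]
finger_gap: 0.0129
yawx 0.6559395365101179 tz [-0.09920351  0.02126101  0.11153876] F [-0.63893477 -0.24941733 -1.03259794] z [ 0.55513108 -0.17119692  0.19709479] gap 0.012878363221354138 j7 -0.832009748569102
```

```bash
python3 -m crank '[{"linear":[0,0,0],"twist":-0.05},{"linear":[0,0,0],"twist":-0.05},{"linear":[0,0,0],"twist":0}]'; python3 st.py;
```

```text
t: 13.27
tool_pos: [0.5551, -0.1711, 0.1971]
tool_rot: [-0.003, 0.96, 0.279, 0.002]
ft_force: [-0.6, 1.1, -0.5]
finger_gap: 0.013
yawx 0.5661369970930865 tz [-0.0835341   0.10146546  0.05659728] F [-0.55082555  1.10089763 -0.46908501] z [ 0.55505894 -0.17112002  0.19705313] gap 0.013033611970018285 j7 -0.9141404099879422
```

```bash
python3 -m crank '[{"linear":[0,0,0],"twist":-0.05},{"linear":[0,0,0],"twist":0}]'; python3 st.py;
```

```text
t: 13.43
tool_pos: [0.5551, -0.1711, 0.1971]
tool_rot: [-0.002, 0.966, 0.259, 0.002]
ft_force: [0.4, -0.0, -0.3]
finger_gap: 0.0128
yawx 0.5238536808636115 tz [-0.05015108  0.08596524  0.02989952] F [ 0.38191663 -0.03980697 -0.3061764 ] z [ 0.55506291 -0.17105514  0.19709274] gap 0.012821964610519047 j7 -0.9528015800535738
```

```bash
python3 -m crank '[{"linear":[0,0,0],"twist":-0.05},{"linear":[0,0,0],"twist":0}]'; python3 st.py;
```

```text
t: 13.6
tool_pos: [0.555, -0.171, 0.1971]
tool_rot: [-0.002, 0.971, 0.238, 0.002]
ft_force: [0.1, 0.1, -0.5]
finger_gap: 0.0126
yawx 0.48140961873844634 tz [-0.00497762  0.13558086  0.09172299] F [ 0.09442227  0.08378765 -0.53648033] z [ 0.55500854 -0.17099748  0.19705931] gap 0.012638874957379346 j7 -0.9915077428242648
```

```bash
python3 -m crank '[{"linear":[0,0,0],"twist":-0.04},{"linear":[0,0,0],"twist":0}]'; python3 st.py;
```

```text
t: 13.77
tool_pos: [0.555, -0.171, 0.1971]
tool_rot: [-0.002, 0.975, 0.223, 0.002]
ft_force: [-0.7, 0.1, -0.4]
finger_gap: 0.0131
yawx 0.4491520456660244 tz [0.01043487 0.07818844 0.11666922] F [-0.7375747   0.10648449 -0.35406034] z [ 0.55499875 -0.17096142  0.19707216] gap 0.013050711769465513 j7 -1.0209886686392189
```

```bash
python3 -m crank '[{"linear":[0,0,0],"twist":-0.04},{"linear":[0,0,0],"twist":0}]'; python3 st.py;python3 -m crank '[{"linear":[0,0,0],"twist":0}]'; python3 st.py
```

```text
t: 13.93
tool_pos: [0.555, -0.1709, 0.1971]
tool_rot: [-0.002, 0.978, 0.207, 0.002]
ft_force: [-1.0, -0.7, 0.5]
finger_gap: 0.0128
yawx 0.4163293654814127 tz [-0.08310277  0.05323407  0.09091474] F [-0.99854914 -0.69623563  0.52575331] z [ 0.55498097 -0.17091344  0.19707274] gap 0.012762571382086368 j7 -1.0510115209138424
t: 14.02
tool_pos: [0.555, -0.171, 0.1971]
tool_rot: [-0.002, 0.978, 0.208, 0.002]
ft_force: [-1.5, -0.1, 0.3]
finger_gap: 0.0128
yawx 0.42001970858308135 tz [-0.1227021   0.12016574  0.10979285] F [-1.49994761 -0.14692972  0.27821446] z [ 0.5549652  -0.17095948  0.19708768] gap 0.012776522824818354 j7 -1.0476392160465366
```

```bash
python3 -m crank '[{"linear":[0,0,0],"twist":-0.04},{"linear":[0,0,0],"twist":0},{"linear":[0,0,0],"twist":0}]'; python3 st.py;
```

```text
t: 14.27
tool_pos: [0.5549, -0.1709, 0.1971]
tool_rot: [-0.002, 0.981, 0.193, 0.002]
ft_force: [-0.6, 0.6, 0.1]
finger_gap: 0.0129
yawx 0.38769153052766003 tz [-0.00804646  0.1052768   0.05831372] F [-0.57296409  0.62297605  0.10519762] z [ 0.55494604 -0.17090219  0.19709131] gap 0.0128884485502948 j7 -1.0772225347993944
```

```bash
python3 -m crank '[{"linear":[0,0,0],"twist":-0.04},{"linear":[0,0,0],"twist":0}]'; python3 st.py;python3 -m crank '[{"linear":[0,0,0],"twist":0}]'; python3 st.py
```

```text
t: 14.43
tool_pos: [0.555, -0.1708, 0.1971]
tool_rot: [-0.002, 0.985, 0.175, 0.002]
ft_force: [-0.6, 0.5, 0.3]
finger_gap: 0.0131
yawx 0.351321667813295 tz [-0.08002001  0.14008266  0.12613405] F [-0.629503    0.46859597  0.29244847] z [ 0.55495899 -0.17081351  0.19709807] gap 0.013094662229656367 j7 -1.1105059170414613
t: 14.52
tool_pos: [0.5549, -0.1708, 0.1971]
tool_rot: [-0.002, 0.984, 0.176, 0.002]
ft_force: [-1.3, -0.0, 0.2]
finger_gap: 0.0131
yawx 0.35383114915379327 tz [-0.08429768  0.06166796  0.12946158] F [-1.25824548 -0.04560942  0.16991063] z [ 0.55491715 -0.17083217  0.19706893] gap 0.013096969273300783 j7 -1.1083087125910172
```

```bash
python3 -m crank '[{"linear":[0,0,0],"twist":-0.04},{"linear":[0,0,0],"twist":0}]'; python3 st.py;python3 -m crank '[{"linear":[0,0,0],"twist":0}]'; python3 st.py
```

```text
t: 14.68
tool_pos: [0.5549, -0.1708, 0.1971]
tool_rot: [-0.002, 0.987, 0.158, 0.002]
ft_force: [-1.3, -0.4, -0.4]
finger_gap: 0.0127
yawx 0.31670306871613746 tz [-0.0767471   0.13197284  0.21148836] F [-1.30141778 -0.37566339 -0.36429869] z [ 0.55491676 -0.17080832  0.19705745] gap 0.012737128560011156 j7 -1.1422128933007742
t: 14.77
tool_pos: [0.5549, -0.1708, 0.1971]
tool_rot: [-0.002, 0.987, 0.159, 0.002]
ft_force: [-0.7, -0.2, -0.7]
finger_gap: 0.013
yawx 0.3191169633151342 tz [-0.03726611  0.13671568  0.19362642] F [-0.69456293 -0.22937643 -0.70220293] z [ 0.55493494 -0.17079944  0.19709347] gap 0.012962184850833542 j7 -1.1401885479419862
```

End stop reached (torque rises to 0.2). Unwinding and centring the lid, then lifting straight in small steps.

```bash
python3 -m crank '[{"linear":[0,0,0],"twist":0.06},{"linear":[0,0,0],"twist":0.06},{"linear":[0,0,0],"twist":0.06},{"linear":[0,0,0],"twist":0.06},{"linear":[0,0,0],"twist":0}]'; python3 st.py
```

```text
t: 15.18
tool_pos: [0.5552, -0.1715, 0.1971]
tool_rot: [-0.002, 0.959, 0.285, 0.002]
ft_force: [-0.6, 0.5, 0.6]
finger_gap: 0.0129
yawx 0.5775833643394391 tz [ 0.06341969  0.11773118 -0.0362506 ] F [-0.58271957  0.50795341  0.58970356] z [ 0.55518265 -0.1715225   0.19709527] gap 0.012905414455852736 j7 -0.9044231144515911
```

```bash
python3 -m crank '[{"linear":[0,0,0.003],"twist":0},{"linear":[0,0,0.001],"twist":0},{"linear":[0,0,0],"twist":0}]'; python3 st.py
```

```text
t: 15.43
tool_pos: [0.5547, -0.1716, 0.2005]
tool_rot: [-0.003, 0.959, 0.284, 0.002]
ft_force: [-0.1, 0.5, -0.6]
finger_gap: 0.0132
yawx 0.5748963103790473 tz [-0.02517623 -0.00185329 -0.00104891] F [-0.07159614  0.53492333 -0.5562257 ] z [ 0.55473645 -0.17159513  0.2005466 ] gap 0.013153636702403564 j7 -0.9038160569469825
```

```bash
python3 -m crank '[{"linear":[0,0,0.003],"twist":0},{"linear":[0,0,0.002],"twist":0},{"linear":[0,0,0],"twist":0}]'; python3 st.py
```

```text
t: 15.68
tool_pos: [0.5545, -0.1714, 0.2057]
tool_rot: [-0.003, 0.959, 0.283, 0.001]
ft_force: [-1.2, -0.4, -2.1]
finger_gap: 0.0132
yawx 0.5738151293932959 tz [0.02319473 0.0910604  0.05793303] F [-1.2315376  -0.41580646 -2.13126536] z [ 0.55452991 -0.17140577  0.20567781] gap 0.013194935526174916 j7 -0.9024785969537626
```

```bash
python3 -m crank '[{"linear":[0,0,0.004],"twist":0},{"linear":[0.0003,0,0.004],"twist":0},{"linear":[0,0,0],"twist":0}]'; python3 - <<'E'
from h import *
exec(open('st.py').read())
f=grab('scene'); g=grab('wrist')
im=np.zeros((480,800,3),np.uint8)
im[:480,:320]=cv2.resize(f['pixels'][140:320,140:260],(320,480),interpolation=2)
im[:480,320:]=cv2.resize(g['pixels'][90:330,150:390],(480,480),interpolation=2)
cv2.imwrite('pics/l1.png',im[:,:,::-1])
E
```

```text
t: 15.93
tool_pos: [0.5549, -0.1712, 0.2145]
tool_rot: [-0.003, 0.959, 0.283, 0.001]
ft_force: [-0.1, -0.2, -2.4]
finger_gap: 0.0125
yawx 0.5738876885950422 tz [-0.02906623 -0.03973159 -0.01901191] F [-0.06556054 -0.21454253 -2.38053029] z [ 0.55486459 -0.17115216  0.21449197] gap 0.012454434306143477 j7 -0.8989922731536066
```

View pics/l1.png

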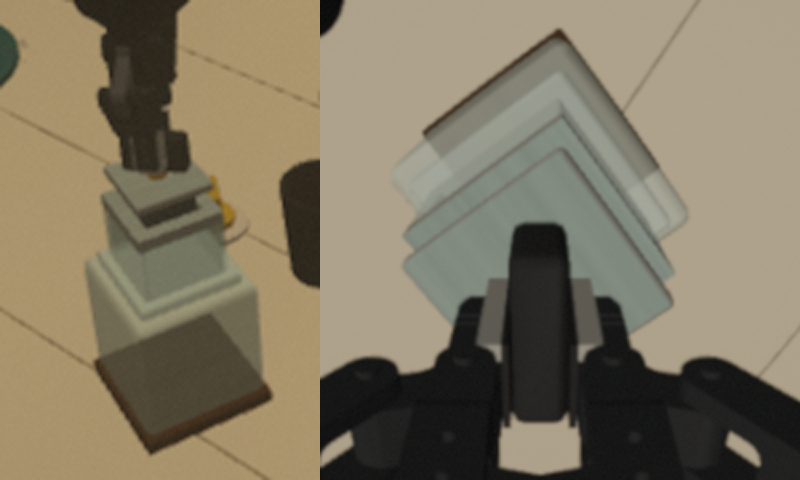

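The lid's flange is well above the collar with the plug coming out, weight −2.4 N, no jam. Lifting on.

```bash
python3 -m crank '[{"linear":[0,0,0.006],"twist":0},{"linear":[0.0003,0,0.006],"twist":0},{"linear":[0,0,0.006],"twist":0},{"linear":[0,0,0],"twist":0}]'; python3 st.py
```

```text
t: 16.37
tool_pos: [0.5547, -0.1711, 0.2334]
tool_rot: [-0.003, 0.959, 0.283, 0.001]
ft_force: [0.4, -0.2, -2.5]
finger_gap: 0.0129
yawx 0.5738228750344567 tz [-0.009665   -0.00314274 -0.00289134] F [ 0.4446987  -0.23005259 -2.53921827] z [ 0.55472828 -0.17112315  0.23339026] gap 0.012872158094008624 j7 -0.8906176975494239
```

```bash
python3 -m crank '[{"linear":[0,0,0.012],"twist":0},{"linear":[0,0,0.02],"twist":0},{"linear":[0,0,0.015],"twist":0},{"linear":[0,0,0],"twist":0}]'; python3 st.py
```

```text
t: 16.7
tool_pos: [0.5541, -0.1709, 0.2841]
tool_rot: [-0.004, 0.959, 0.283, 0.0]
ft_force: [1.4, -0.5, -1.5]
finger_gap: 0.0128
yawx 0.5740818673432913 tz [ 0.04165969 -0.06578655 -0.03304031] F [ 1.37051537 -0.49816595 -1.45433283] z [ 0.55414586 -0.17085461  0.28410199] gap 0.012787285211632244 j7 -0.8704645865462207
```

```bash
python3 -m crank '[{"linear":[-0.001,0.015,0],"twist":0},{"linear":[-0.003,0.03,0],"twist":0},{"linear":[-0.003,0.03,0],"twist":0},{"linear":[-0.003,0.03,0],"twist":0},{"linear":[-0.003,0.03,0],"twist":0},{"linear":[-0.003,0.03,0],"twist":0},{"linear":[-0.003,0.03,0],"twist":0},{"linear":[-0.003,0.03,0],"twist":0}]'; python3 st.py
```

```text
t: 17.37
tool_pos: [0.5264, 0.059, 0.2817]
tool_rot: [-0.003, 0.961, 0.276, -0.001]
ft_force: [0.7, 0.1, -2.2]
finger_gap: 0.0131
yawx 0.5600562208427604 tz [-0.03615942  0.00195579  0.00410282] F [ 0.73812028  0.07152525 -2.19440582] z [0.52642653 0.05904173 0.28168568] gap 0.013139503044521479 j7 -1.3112027862817575
```

```bash
python3 -m crank '[{"linear":[-0.003,0.03,-0.01],"twist":0},{"linear":[-0.003,0.03,-0.01],"twist":0},{"linear":[-0.003,0.03,-0.01],"twist":0},{"linear":[-0.003,0.03,-0.01],"twist":0},{"linear":[-0.003,0.03,-0.01],"twist":0},{"linear":[-0.003,0.015,-0.01],"twist":0},{"linear":[0,0,0],"twist":0},{"linear":[0,0,0],"twist":0}]'; python3 st.py
```

```text
t: 18.03
tool_pos: [0.4956, 0.2465, 0.2166]
tool_rot: [-0.005, 0.958, 0.285, -0.003]
ft_force: [-0.2, 0.4, -1.4]
finger_gap: 0.0129
yawx 0.578285394498248 tz [-0.0466273   0.01058159 -0.0058191 ] F [-0.16137477  0.42555042 -1.44455752] z [0.49561668 0.24651384 0.2166054 ] gap 0.01292536938505395 j7 -1.7176007139399951
```

```bash
python3 -m crank '[{"linear":[0.008,-0.012,-0.01],"twist":0},{"linear":[0.008,-0.013,-0.02],"twist":0},{"linear":[0,0,-0.025],"twist":0},{"linear":[0,0,-0.025],"twist":0},{"linear":[0,0,-0.025],"twist":0},{"linear":[0,0,-0.015],"twist":0},{"linear":[0,0,0],"twist":0}]'; python3 st.py
```

```text
t: 18.62
tool_pos: [0.5168, 0.2092, 0.0936]
tool_rot: [-0.002, 0.96, 0.28, -0.0]
ft_force: [-0.0, -1.0, -1.8]
finger_gap: 0.013
yawx 0.5668038064793219 tz [-0.01073133  0.04332614 -0.00093486] F [-0.0342767  -0.96539219 -1.8331169 ] z [0.5167766  0.20918569 0.09355348] gap 0.012964176490133497 j7 -1.7514938636623116
```

```bash
python3 -m crank '[{"linear":[-0.002,0.006,-0.01],"twist":0},{"linear":[-0.002,0.005,-0.01],"twist":0},{"linear":[0,0,-0.005],"twist":0},{"linear":[0,0,0],"twist":0}]'; python3 st.py
```

```text
t: 18.95
tool_pos: [0.5152, 0.2175, 0.0682]
tool_rot: [-0.001, 0.961, 0.277, 0.001]
ft_force: [0.8, -0.1, -3.2]
finger_gap: 0.0129
yawx 0.560538020308123 tz [-0.00633588  0.02130135 -0.01332316] F [ 0.76082794 -0.05065383 -3.22554763] z [0.5151525  0.21752144 0.06815082] gap 0.012882716270555693 j7 -1.7962135643050232
```

```bash
python3 -m crank '[{"linear":[0,0,-0.003],"twist":0},{"linear":[0,0,-0.001],"twist":0},{"linear":[0,0,0],"twist":0}]'; python3 st.py
```

```text
t: 19.2
tool_pos: [0.5161, 0.2186, 0.0652]
tool_rot: [-0.001, 0.961, 0.277, 0.002]
ft_force: [-0.2, -0.0, -2.0]
finger_gap: 0.013
yawx 0.5616685056785623 tz [-0.01141277  0.01141504  0.01052928] F [-0.19503109 -0.00652008 -2.00117072] z [0.51605556 0.21858213 0.06519289] gap 0.012955540505124609 j7 -1.7997907234
```

```bash
python3 -m crank '[{"linear":[0,0,-0.004],"twist":0},{"linear":[0,0,-0.002],"twist":0},{"linear":[0,0,0],"twist":0}]'; python3 st.py
```

```text
t: 19.45
tool_pos: [0.5169, 0.219, 0.0599]
tool_rot: [-0.001, 0.961, 0.277, 0.004]
ft_force: [-0.6, 0.1, -3.1]
finger_gap: 0.0127
yawx 0.5617373861395737 tz [-0.03001573 -0.01052675  0.01481494] F [-0.57696132  0.079865   -3.07771217] z [0.51692244 0.21899879 0.05986633] gap 0.012681992168845775 j7 -1.8052637911738756
```

```bash
python3 -m crank '[{"linear":[0,0,-0.0015],"twist":0},{"linear":[0,0,0],"twist":0}]'; python3 st.py
```

```text
t: 19.62
tool_pos: [0.517, 0.219, 0.0583]
tool_rot: [-0.001, 0.961, 0.277, 0.004]
ft_force: [-0.3, -0.3, -2.8]
finger_gap: 0.0129
yawx 0.5617390647641981 tz [ 0.00163955 -0.02301665 -0.0174555 ] F [-0.26145114 -0.27217273 -2.79517856] z [0.51703944 0.21898808 0.05831872] gap 0.012889047388802545 j7 -1.8066475598774676
```

```bash
python3 -m crank '[{"linear":[0,0,-0.0015],"twist":0},{"linear":[0,0,0],"twist":0}]'; python3 st.py
```

```text
t: 19.78
tool_pos: [0.5171, 0.219, 0.0567]
tool_rot: [-0.001, 0.961, 0.277, 0.004]
ft_force: [-0.8, 0.2, -2.2]
finger_gap: 0.013
yawx 0.5616443332704296 tz [-0.05139038  0.05764662 -0.00142625] F [-0.7574905   0.18097441 -2.18958903] z [0.51709294 0.21896983 0.05672782] gap 0.0130242182088477 j7 -1.8080375216659272
```

```bash
python3 -m crank '[{"linear":[0,0,-0.0015],"twist":0},{"linear":[0,0,0],"twist":0}]'; python3 st.py
```

```text
t: 19.95
tool_pos: [0.5172, 0.2189, 0.0551]
tool_rot: [-0.001, 0.961, 0.277, 0.004]
ft_force: [-0.3, 0.1, -3.1]
finger_gap: 0.0126
yawx 0.5615010956205112 tz [-0.02603416  0.03330033  0.02258157] F [-0.3478488   0.13868311 -3.13401965] z [0.51715919 0.21892315 0.0550981 ] gap 0.012631927364387773 j7 -1.8094346023862469
```

```bash
python3 -m crank '[{"linear":[0,0,-0.001],"twist":0},{"linear":[0,0,0],"twist":0}]'; python3 st.py
```

```text
t: 20.12
tool_pos: [0.5173, 0.2191, 0.0542]
tool_rot: [-0.001, 0.961, 0.277, 0.004]
ft_force: [0.1, 0.6, -2.4]
finger_gap: 0.0132
yawx 0.5616265318688223 tz [-0.04405345 -0.00530164  0.0263137 ] F [ 0.13372494  0.64530119 -2.35221526] z [0.51730603 0.21909849 0.05415403] gap 0.013223043056611391 j7 -1.8103973093253767
```

```bash
python3 -m crank '[{"linear":[0,0,-0.001],"twist":0},{"linear":[0,0,0],"twist":0}]'; python3 st.py
```

```text
t: 20.28
tool_pos: [0.5177, 0.2193, 0.0543]
tool_rot: [-0.001, 0.961, 0.277, 0.005]
ft_force: [-0.3, -0.1, -1.9]
finger_gap: 0.0128
yawx 0.5616422668493519 tz [-0.02022182  0.04460092  0.03395871] F [-0.3012907  -0.09413925 -1.86499425] z [0.51770708 0.21934686 0.05425162] gap 0.01277008731423399 j7 -1.8112374015878838
```

```bash
python3 -m crank '[{"linear":[0,0,-0.001],"twist":0},{"linear":[0,0,0],"twist":0}]'; python3 st.py
```

```text
t: 20.45
tool_pos: [0.5182, 0.2196, 0.0542]
tool_rot: [-0.001, 0.961, 0.277, 0.005]
ft_force: [-0.1, 0.6, -1.9]
finger_gap: 0.0129
yawx 0.5615981538469677 tz [ 0.00391708 -0.01005648  0.04555628] F [-0.11747068  0.62899779 -1.91913637] z [0.51816379 0.21960841 0.05415887] gap 0.012939603880222436 j7 -1.8121072332628139
```

Contact: z stopped at 0.054 as predicted. Releasing.

```bash
python3 -m crank '[{"linear":[0,0,0],"twist":0},{"linear":[0,0,0],"twist":0},{"linear":[0,0,0],"twist":0},{"linear":[0,0,0],"twist":0},{"linear":[0,0,0],"twist":0}]' 1; python3 -m crank '[{"linear":[0,0,0.01],"twist":0},{"linear":[0,0,0.02],"twist":0},{"linear":[0,0,0.03],"twist":0},{"linear":[0,0,0.03],"twist":0},{"linear":[0,0,0.03],"twist":0},{"linear":[0,0,0.03],"twist":0},{"linear":[0,0,0.02],"twist":0},{"linear":[0,0,0],"twist":0}]'; python3 - <<'E'
from h import *
exec(open('st.py').read())
f=grab('scene'); g=grab('wrist')
im=np.zeros((480,800,3),np.uint8)
im[:,:400]=cv2.resize(f['pixels'][90:330,150:350],(400,480),interpolation=2)
im[:300,400:]=cv2.resize(g['pixels'],(400,300))
cv2.imwrite('pics/p1.png',im[:,:,::-1])
E
```

```text
t: 20.87
tool_pos: [0.5188, 0.22, 0.0542]
tool_rot: [-0.001, 0.961, 0.277, 0.006]
ft_force: [-0.5, 0.0, 0.3]
finger_gap: 0.0727
t: 21.53
tool_pos: [0.5153, 0.2199, 0.2345]
tool_rot: [-0.002, 0.96, 0.278, 0.004]
ft_force: [0.9, 0.6, 0.8]
finger_gap: 0.0852
yawx 0.5641234831488141 tz [-0.00220542 -0.02190575 -0.02986285] F [0.91694976 0.58479099 0.8348123 ] z [0.51531652 0.21988732 0.23452035] gap 0.08523825401293204 j7 -1.669125267026881
```

View pics/p1.png

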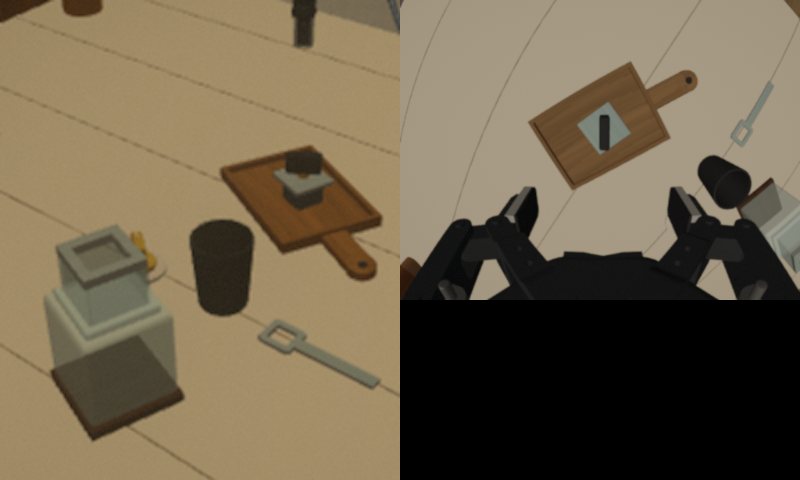

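The lid stands upright near the tray's centre (scene crop, around (303,180)), the decanter mouth is open, and the bystanders look unmoved. The gripper is clear. Checking the tray's shift in the scene view, then handing in.

```bash
python3 - <<'E'
from h import *
import pickle
a,_=pickle.load(open('f0.pkl','rb')); f=grab('scene')
d=np.abs(a['pixels'].astype(int)-f['pixels']).max(2)>30
for n,(x0,y0,x1,y1) in dict(tray_handle=(312,200,345,232),tray_edges=(258,160,342,216),tumbler=(243,200,280,248),opener=(278,248,342,286),dimmer=(214,204,234,230)).items(): print(n,d[y0:y1,x0:x1].sum())
s=bot.state();print(s['t'],s['tool_pos'],np.abs(s['joint_velocities']).max())
bot.sign_off()
E
```

```text
tray_handle 0
tray_edges 499
tumbler 0
opener 0
dimmer 15
21.6833 [0.51316233 0.21827729 0.22930174] 0.03107611794646859
the job is handed in; nothing more can be done
```

The decanter is open, and the lid stands upright near the middle of the oak tray. I handed the job in at 21.7 s with the gripper empty and clear; no verdict is given.

- **Thread direction:** I tried counter-clockwise (seen from above) first. The torque rose to about 0.18 N m with the lid at its twist play, so I stopped and turned back. Clockwise turned freely at about 0.03–0.11 N m.
- **Slackening:** I turned it clockwise to the end stop, regripping once on the way. The torque peaked at about 0.21 N m, under the 0.30 damage limit, and I unwound it before lifting.
- **Lifting and placing:** The lid came out straight with only its own weight on the wrist (about 2.4 N). I set it down in 1 mm steps until the height stopped at the predicted value.

**Last checks:** The pictures show the lid upright, and comparing images before and after shows no change at the tumbler, opener or tray handle. The tray area differs only as the lid now on it would explain.

- **Dimmer area:** 15 pixels differ in the box around it. The lid used to stand beside that spot in the view, so I put it down to that, but did not check it separately. The robot never went near the dimmer.
- **Arm at hand-in:** It was still settling slightly, at about 0.03 rad/s.

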